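# Load the tube block into the block warmer

### The job

Slide the warmer's door open by its upright tab, push the aluminium tube block along the bench into the bay until it is fully home, then slide the door fully shut. Leave the other things on the bench where they stand.

Things in the scene. Friction and masses are not known exactly. Their poses are not given: they have to be found in the camera images.
- warmer: Low beige block warmer, fixed, 233 mm wide (own x -58 to +175), 136 mm deep (own y 0 to 136), 44 mm high. Origin: middle of the bay's mouth, at bench level, in the front face. Own y points straight into the bay, z up, x along the front face towards the control section (own x 67 to 173, y 50 to 136), which is 74 mm high, its two buttons 81 mm. A fixed rack, 97 mm high, stands beyond own x = 180.
- bay_end (a point): Middle of the foot of the bay's rigid end wall, at bench level, 122 mm along the warmer's own y from its origin. The bay: 88 mm wide, 38 mm high, 122 mm deep, under a clear roof whose top is 44 mm above the bench; the first 12 mm of its side walls flare out to 106 mm at the mouth. It has no floor or sill: the block slides in on the bench.
- door (a joint): Sliding aluminium door before the mouth, in m: 0 = shut, 0.105 = fully open (end stop), opening along the warmer's own +x. Plate 96 mm wide, centred on the mouth when shut, 4 mm thick (warmer's own y -7 to -3), 3 to 45 mm above the bench. May start up to 30 mm ajar. About 1.5 N of friction holds it; no spring, no latch. Fully open it leaves the mouth free.
- door_tab (a point): Centre of the upright black tab on top of the door, moving with it: 16 mm along the warmer's own x, 30 mm along its own y (own y -7 to +23 mm), standing 46 to 87 mm above the bench. With the door shut it is at the warmer's own x = 0, y = 8 mm. It can be pushed from either side or pinched from above.
- block_center (a point): Centre, 17 mm up, of the loose aluminium tube block with rows of wells: 84 mm along own x, 120 mm along own y, 34 mm high, 0.45 to 0.7 kg. Lies on the bench before the mouth, off-centre and turned. Goes in lengthways, either end first. Too wide to grip: push it (2 to 6 N). Fully home against the end wall, its outer end is 2 mm inside the mouth, its centre at the warmer's own y = 62 mm.
- beaker: Bystander, to be left alone: clear glass beaker, 68 mm across, 85 mm high. Origin at the centre of its underside.
- tip_box: Bystander, to be left alone: grey pipette-tip box with a clear cover, 122 x 87 mm (x, y), 65 mm high. Origin at the centre of its underside.
- jar: Bystander, to be left alone: amber glass jar with a black cap, 68 mm across, 95 mm high. Origin at the centre of its underside.
- spatula: Bystander, to be left alone: flat steel laboratory spatula, 150 mm long along its own x, 12 mm wide, 5 mm high, lying on the bench. Origin at mid-length of its underside.
- timer: Bystander, to be left alone: white bench timer lying flat, 70 x 65 x 20 mm. Origin at the centre of its underside.
Not all that is in view belongs to the job. Of the things that look like the part that bears block_center, the middle-sized one is meant.

How it is judged:
By the outcome, as a careful person would: the job done as asked, in the order asked, and still so for the second after the job is handed in, with the robot touching nothing.
It also fails if it takes over 67 s, if anything falls off the work surface, if the arm or the gripper's body presses on something with over 40 N, if the wrist force passes 120 N, or if a joint passes its speed limit or range.

### The arm

A 7-joint arm with a two-finger parallel gripper is mounted at the origin on the work surface. World frame = base frame: x ahead of the robot, y to its left, z up, the work surface at z = 0. Lengths are in m, angles in rad, forces in N, time in s.
With the tool pointing down it reaches from about 0.4 to 0.85 m from the base axis. Payload 4.5 kg.
Tool frame: the origin (TCP) lies midway between the tips of the shut fingers; the grasp point (between the pads) lies 19 mm behind it; z points along the fingers, y is the line along which they close (so a half turn about z gives the same grasp; the last joint's range is limited). The gripper opens to 88 mm and grips with 3 to 60 N. Pads are 18 mm wide; open, the fingers measure 123 mm over their backs; the gripper's body (75 mm by 187 mm) begins 45 mm behind the grasp point.
Start: joints at [1.315, 0.689, -0.195, 1.565, 0.157, 0.902, -0.215], TCP at [0.179, -0.599, 0.239] pointing down, gripper open.
Joint ranges: [-3.01, 3.01], [-0.46, 2.08], [-1.47, 1.51], [0.13, 2.56], [-1, 4.14], [0.04, 2.09], [-2.66, 2.66]. Speed limits (rad/s): [2.57, 2.57, 3.14, 3.14, 3.14, 3.14, 3.14].

### API

Orientations are given as a unit quaternion [x, y, z, w].
In Python, from plant import r, eyes, finish_job gives the robot as it stands. The module is installed in compiled form; this text tells all that it offers.
- The arm moves only by the tool move_arm, never from a script. Its argument "motion" is a list of rows, each a list of 7 numbers: the shift along the tool's x, y, z in mm, then the turn, a rotation vector about the tool's x, y, z in degrees, then the closure, from 0 (fully open) to 1 (shut). A call has 1 to 5 rows; each row is the pose to reach, as a shift and turn from the pose commanded when the call began, along the tool's axes at that moment; what a row does not reach only later rows make up. A row lasts 1/8 s, in which the tool goes at most 62.5 mm and 10.7 degrees, less where a joint would pass 70% of its speed; a pose out of reach is approached as far as the arm can. A call with a gripper value outside its range is refused whole. The fingers move at their own pace and stop on an object; "newtons" is the grip in N (left out, the last holds). Time passes only in rows, so rows that repeat a pose let the fingers close. It gives the time, the measured TCP pose, the force, the opening and the grip force at its end, in the units of the state.
- r.get_state(): the state, without advancing time (a new reading comes with each control period).
- eyes.snapshot(name): name is "side" or "top"; returns a dict with "frame" (384x512x3 uint8, red, green, blue), "z_map" (384x512 float32, m along the optical axis (not along the pixel's ray), 0 where there is no reading), "intrinsics" (3x3 intrinsics, pixels), "world_to_cam" (4x4, takes a point from world to camera coordinates). Camera axes: x right, y down, z forward; pixel columns grow to the right and rows downward; lengths in m; the calibration is good to about 2 mm. A picture is of the moment at which its call begins.
- finish_job(): hands the job in; it is judged then, once.
The state is a dict: "clock": time; "q": joint angles; "qd": joint speeds; "joint_torque": joint torques, N m; "tool_pos": TCP position; "eef_rot": TCP orientation; "contact_force": force on the tool from outside, world axes, zero at the start; "moment": the same for the moment, N m; "opening": opening from 0.0 (shut) to 1.0 (fully open); "finger_force": force on a finger pad.
Only numpy, scipy, OpenCV 4.12 (cv2) and the standard library are available. Lean on these libraries where they do the work, as an engineer would, in place of code of your own. Each camera call takes 0.05 s, during which the arm holds its last target. There are 200 camera calls.

## Working session

There is one attempt and no reset: what is moved stays moved. The work goes in short steps, Python scripts to look and compute and a tool call to move; the robot and the scene stay as the last step left them, time stands still between calls to the robot, and variables do not carry over. Pictures are saved under pics/ and viewed, at most 10 in all, crops included, and the job is handed in when it is done.

Besides the shell and the picture viewer there is one more tool, called in YAML: its name, and indented under it one key for each argument. move_arm: Moves the arm, as the interface text tells. Its arguments: {"type":"object","properties":{"motion":{"type":"array","items":{"type":"array","items":{"type":"number"}}},"newtons":{"type":"number"}},"required":["motion"]}

```bash
mkdir -p pics
cat > h.py <<'E'
import numpy as np, cv2
from plant import r, eyes, finish_job
def snap(n):
    s=eyes.snapshot(n); return s
def save(s,f): cv2.imwrite('pics/'+f,cv2.cvtColor(s['frame'],cv2.COLOR_RGB2BGR))
def world(s):
    "per-pixel world points from the depth map"
    K=s['intrinsics'];z=s['z_map'];v,u=np.mgrid[:384,:512]
    p=np.stack([(u-K[0,2])*z/K[0,0],(v-K[1,2])*z/K[1,1],z,np.ones_like(z)],-1)
    return (p@np.linalg.inv(s['world_to_cam']).T)[...,:3]
E
python3 - <<'E'
from h import *
for n in('top','side'):
    s=snap(n); save(s,n+'0.png'); np.savez(n+'0.npz',**s); print(np.linalg.inv(s['world_to_cam']).round(3))
print(r.get_state())
E
```

```text
[[-0.024 -0.998  0.057  0.437]
 [-0.999  0.022 -0.025 -0.004]
 [ 0.023 -0.057 -0.998  0.996]
 [ 0.     0.     0.     1.   ]]
[[-0.858 -0.269  0.437  0.031]
 [-0.513  0.415 -0.751  0.798]
 [ 0.02  -0.869 -0.494  0.609]
 [ 0.     0.     0.     1.   ]]
{'clock': 0.1, 'q': array([ 1.3148188 ,  0.68988745, -0.19454975,  1.56618687,  0.15728485,
        0.9024816 , -0.21510851]), 'qd': array([-7.07330510e-05, -1.78292366e-03,  5.25323974e-04, -3.52134257e-03,
       -2.63103181e-04, -7.18696348e-05,  4.30317871e-04]), 'joint_torque': array([-1.87918449e-03, -5.28500283e+01, -1.27140809e+00, -1.53839421e+01,
       -5.25963446e-02,  1.91155785e-03,  4.77399351e-05]), 'tool_pos': array([ 0.17841391, -0.59843528,  0.23801304]), 'eef_rot': array([ 9.89516269e-01,  1.44419301e-01, -1.53503911e-04, -7.71478400e-04]), 'contact_force': array([-1.18187576, -0.44681646, -0.48836462]), 'moment': array([-0.01801913, -0.02467735, -0.02135096]), 'finger_force': 0.0, 'opening': 1.0029873060113486}
```

View pics/top0.png

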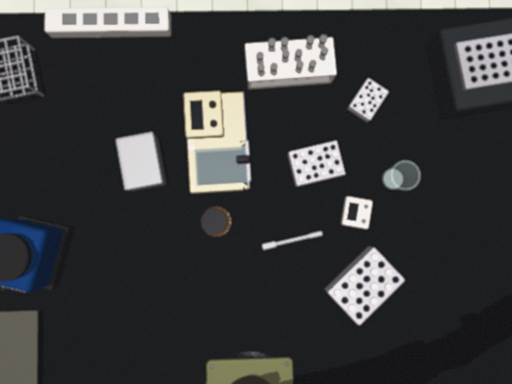

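View pics/side0.png

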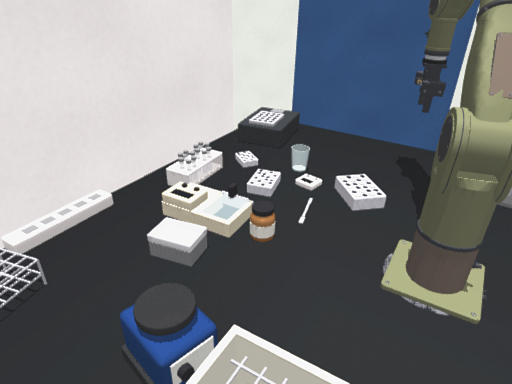

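The top view shows the warmer at (217,142) with its mouth facing right. The black tab is at (243,159) and the candidate block at (317,163), between a small one at (369,100) and a large one at (366,286). The side view agrees. The beaker (400,175) and timer (357,212) stand behind the block.

Run:
```python
from h import *
t=dict(np.load('top0.npz')); W=world(t); f=t['frame'].astype(int)
def rect(m,name):
    P=W[m]; 
    # robust: rect around world xy, after contour clean
    rc=cv2.minAreaRect((P[:,:2]*1000).astype(np.float32)); print(name,m.sum(),np.round(rc[0],1),np.round(rc[1],1),round(rc[2],1),'z',np.percentile(P[:,2],[5,50,95]).round(4))
    print('   ',cv2.boxPoints(rc).round(1).tolist())
def win(c0,c1,r0,r1):
    m=np.zeros((384,512),bool); m[r0:r1,c0:c1]=1; return m
Z=W[...,2]; print('bench z',np.median(Z[win(280,340,190,225)]))
op=lambda m: cv2.morphologyEx(m.astype(np.uint8),cv2.MORPH_OPEN,np.ones((3,3)))>0
for n,w,lo,hi in[('mid',(280,352,135,195),.026,.05),('small',(345,395,75,125),.02,.06),('large',(320,412,240,330),.02,.08),
 ('warmer low',(180,256,85,200),.037,.055),('control',(180,256,85,200),.065,.08),('tab',(232,256,145,175),.078,.1),('beaker',(378,425,155,195),.03,.1),('timer',(335,380,190,235),.012,.03),('jar',(195,240,200,240),.05,.12),('rack',(240,340,30,90),.02,.12)]:
    m=op(win(*w)&(Z>lo)&(Z<hi)) if n!='tab' else win(*w)&(Z>lo)&(Z<hi)
    if m.sum()>3: rect(m,n)
# dark tab by colour
m=win(232,256,145,175)&(f.sum(2)<130); v,u=np.nonzero(m&(Z>.05)); print(list(zip(u,v))[:60]); print(W[m&(Z>.05)].round(3)[::4])
cv2.imwrite('pics/c0.png',cv2.resize(t['frame'][80:205,170:360,::-1],None,fx=4,fy=4,interpolation=cv2.INTER_CUBIC))
```

```text
bench z -0.0002166951721747079
mid 1700 [ 572.  -174.2] [ 84.2 120.6] 12.2 z [0.0308 0.0339 0.0369]
    [[518.0999755859375, -124.0999984741211], [543.5999755859375, -242.0], [625.9000244140625, -224.1999969482422], [600.4000244140625, -106.30000305175781]]
small 799 [ 730.  -310.6] [60.2 87.5] 55.4 z [0.0214 0.0242 0.0274]
    [[676.9000244140625, -310.5], [748.9000244140625, -360.20001220703125], [783.0999755859375, -310.6000061035156], [711.0999755859375, -261.0]]
large 3073 [ 275.5 -281.1] [108.4 154. ] 41.9 z [0.0392 0.0435 0.0468]
    [[183.8000030517578, -259.8999938964844], [286.6000061035156, -374.6000061035156], [367.29998779296875, -302.29998779296875], [264.5, -187.60000610351562]]
warmer low 3971 [627.3  63.7] [234.3 143.2] 2.5 z [0.0408 0.0436 0.0465]
    [[507.20001220703125, 130.1999969482422], [513.4000244140625, -12.899999618530273], [747.4000244140625, -2.700000047683716], [741.2000122070312, 140.3000030517578]]
control 1542 [687.   94.4] [105.9  86. ] 2.1 z [0.0704 0.0736 0.0767]
    [[632.4000244140625, 135.39999389648438], [635.5999755859375, 49.400001525878906]
[... 1120 characters left out ...]
)), (np.int64(249), np.int64(159)), (np.int64(248), np.int64(160)), (np.int64(249), np.int64(160)), (np.int64(241), np.int64(161)), (np.int64(242), np.int64(161)), (np.int64(243), np.int64(161)), (np.int64(244), np.int64(161)), (np.int64(245), np.int64(161)), (np.int64(246), np.int64(161)), (np.int64(247), np.int64(161)), (np.int64(248), np.int64(161)), (np.int64(249), np.int64(161)), (np.int64(239), np.int64(162)), (np.int64(240), np.int64(162)), (np.int64(241), np.int64(162)), (np.int64(242), np.int64(162)), (np.int64(243), np.int64(162)), (np.int64(244), np.int64(162))]
[[ 0.58  -0.008  0.086]
 [ 0.571  0.008  0.089]
 [ 0.572 -0.001  0.081]
 [ 0.574 -0.01   0.062]
 [ 0.571  0.006  0.07 ]]
```

View pics/c0.png

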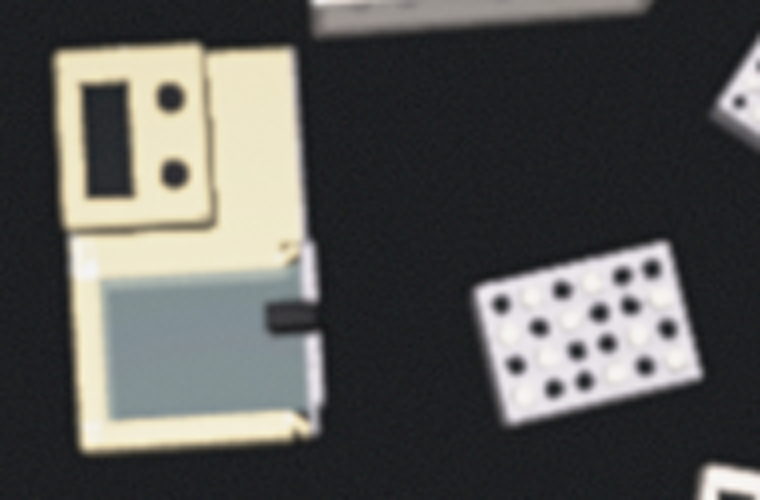

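```bash
cat >> h.py <<'E'
from scipy.spatial.transform import Rotation as R
YAW=np.radians(2.5); O=np.array([571.0,-3.2])
ex=np.array([np.cos(YAW),np.sin(YAW)]); ey=np.array([-ex[1],ex[0]])
def own(p): d=np.asarray(p)[...,:2]*1000-O; return np.stack([d@ex,d@ey],-1)
def plan(x,y,z,yaw=0,tilt=0):
    "shift (mm) and turn (deg) in tool axes to warmer-frame pose; tool y=own x turned by yaw, tip leading +y by tilt"
    s=r.get_state(); R0=R.from_quat(s['eef_rot'])
    c,sn=ex,ey; B=R.from_matrix(np.array([[ey[0],ex[0],0],[ey[1],ex[1],0],[0,0,-1]]))
    T=R.from_euler('z',yaw,degrees=True)*B*R.from_euler('y',tilt,degrees=True)
    P=np.r_[O+x*ex+y*ey,z]
    print('shift',R0.inv().apply(P-s['tool_pos']*1000).round(1),'turn',(R0.inv()*T).as_rotvec(degrees=True).round(1),
      'at',own(s['tool_pos']).round(1),(s['tool_pos'][2]*1000).round(1),'t',s['clock'])
E
python3 -c "
from h import *
plan(8,8,130)"
```

```text
shift [ 556.1 -463.8  108.7] turn [ -0.1  -0.1 -75.9] at [-418.2 -577.5] 238.0 t 0.1
```

move_arm:
  motion:
    - [46, -38, 0, 0, 0, -10, 0.2]
    - [92, -76, 0, 0, 0, -20, 0.4]
    - [138, -114, 0, 0, 0, -30, 0.6]
    - [184, -152, 0, 0, 0, -40, 0.6]
    - [230, -190, 0, 0, 0, -50, 0.6]

```text
clock: 0.72
tool_pos: [0.3455, -0.3495, 0.2387]
eef_rot: [0.834, 0.551, 0.0, 0.0]
contact_force: [0.4, -0.1, -0.1]
opening: 0.458
finger_force: 0.0
```

```bash
python3 -c "
from h import *
plan(8,8,130)"
```

```text
shift [417.7  75.5 108.7] turn [  0.    0.  -25.6] at [-240.4 -336.1] 238.7 t 0.725
```

move_arm:
  motion:
    - [55, 10, 0, 0, 0, -9, 0.6]
    - [110, 20, 0, 0, 0, -18, 0.6]
    - [168, 30, 0, 0, 0, -25.5, 0.6]
    - [226, 41, 0, 0, 0, -25.5, 0.6]
    - [284, 51, 0, 0, 0, -25.5, 0.6]

```text
clock: 1.35
tool_pos: [0.505, -0.1093, 0.2385]
eef_rot: [0.694, 0.72, -0.0, -0.0]
contact_force: [0.5, -0.0, -0.7]
opening: 0.4
finger_force: 0.0
```

```bash
python3 -c "
from h import *
plan(8,8,130)"
```

```text
shift [111.8  77.8 108.4] turn [-0.   0.  -0.4] at [ -70.6 -103.2] 238.5 t 1.35
```

move_arm:
  motion:
    - [45, 32, 40, 0, 0, -0.4, 0.6]
    - [90, 62, 80, 0, 0, -0.4, 0.6]
    - [111, 79, 108, 0, 0, -0.4, 0.6]
    - [111, 79, 108, 0, 0, -0.4, 0.6]

```text
clock: 1.85
tool_pos: [0.5784, 0.0067, 0.128]
eef_rot: [0.69, 0.724, -0.001, -0.002]
contact_force: [-0.9, -0.3, -0.3]
opening: 0.398
finger_force: 0.0
```

```bash
python3 -c "
from h import *
plan(8,8,56)
s=snap('side');save(s,'s1.png')
s=snap('top');W=world(s);f=s['frame'];cv2.imwrite('pics/s1c.png',cv2.resize(np.hstack([f[100:230,180:310],snap('side')['frame'][130:260,160:290]])[...,::-1],None,fx=3,fy=3))"
```

```text
shift [-1.7  0.4 72. ] turn [-0.2 -0.1  0.3] at [7.9 9.6] 128.0 t 1.85
```

View pics/s1c.png

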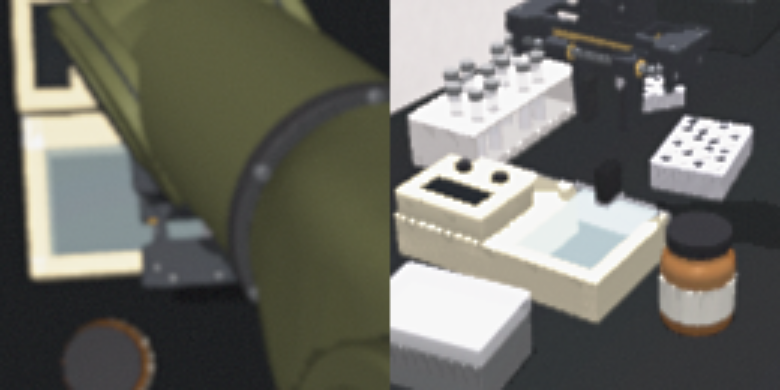

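The side crop shows the open fingers (585–630, 100) directly above the tab (607,180). I'll descend and open the door.

move_arm:
  motion:
    - [-2, 0, 40, 0, 0, 0, 0.6]
    - [-2, 0, 72, 0, 0, 0, 0.6]
    - [-2, 0, 72, 0, 0, 0, 0.6]

```text
clock: 2.38
tool_pos: [0.5778, -0.0011, 0.0581]
eef_rot: [0.692, 0.722, -0.002, -0.001]
contact_force: [0.8, -0.5, -0.7]
opening: 0.399
finger_force: 0.0
```

move_arm:
  motion:
    - [0, 15, 0, 0, 0, 0, 0.6]
    - [0, 40, 0, 0, 0, 0, 0.6]
    - [0, 65, 0, 0, 0, 0, 0.6]
    - [0, 88, 0, 0, 0, 0, 0.6]
    - [0, 100, 0, 0, 0, 0, 0.6]

```text
clock: 3.0
tool_pos: [0.68, 0.0038, 0.061]
eef_rot: [0.692, 0.722, 0.0, 0.001]
contact_force: [-1.8, -0.6, 0.6]
opening: 0.402
finger_force: 0.9
```

move_arm:
  motion:
    - [0, 4, 0, 0, 0, 0, 0.6]
    - [0, 8, 0, 0, 0, 0, 0.6]
    - [0, 8, 0, 0, 0, 0, 0.6]

```text
clock: 3.38
tool_pos: [0.6847, 0.0047, 0.0595]
eef_rot: [0.692, 0.722, -0.002, -0.001]
contact_force: [-5.8, -0.6, 4.1]
opening: 0.403
finger_force: 2.9
```

```bash
python3 -c "
from h import *
plan(117,8,56)"
```

```text
shift [5.  3.1 3.4] turn [-0.3  0.1 -0. ] at [113.9   3. ] 59.5 t 3.375
```

move_arm:
  motion:
    - [0, -4, 0, 0, 0, 0, 0.6]
    - [0, -4, -55, 0, 0, 0, 0.6]
    - [-25, -45, -75, 0, 0, 0, 0.8]
    - [-60, -95, -75, 0, 0, 0, 1]
    - [-95, -145, -75, 0, 0, 0, 1]

```text
clock: 4.0
tool_pos: [0.5459, -0.0964, 0.135]
eef_rot: [0.691, 0.723, 0.001, 0.001]
contact_force: [0.6, -1.2, -0.6]
opening: 0.081
finger_force: 0.0
```

```bash
python3 -c "
from h import *
plan(-98,-135,15)"
```

```text
shift [-42.9 -69.3 119.8] turn [0.2 0.  0. ] at [-29.2 -92. ] 135.0 t 4.0
```

move_arm:
  motion:
    - [-30, -40, 0, 0, 0, 0, 1]
    - [-41, -71, 20, 0, 0, 0, 1]
    - [-41, -71, 75, 0, 0, 0, 1]
    - [-41, -71, 119, 0, 0, 0, 1]
    - [-41, -71, 119, 0, 0, 0, 1]

```text
clock: 4.62
tool_pos: [0.4763, -0.1388, 0.0132]
eef_rot: [0.691, 0.723, -0.001, -0.001]
contact_force: [0.1, 0.1, 1.2]
opening: 0.005
finger_force: 0.0
```

```bash
cat >> h.py <<'E'
def block(s=None):
    "own-frame pose of the block from the top view's height map"
    s=s or snap('top'); W=world(s); f=s['frame'].astype(int)
    m=(W[...,2]>.027)&(W[...,2]<.041)
    o=own(W); m&=(o[...,0]>-75)&(o[...,0]<80)&(o[...,1]>-265)&(o[...,1]<-12)
    m=cv2.morphologyEx(m.astype(np.uint8),cv2.MORPH_OPEN,np.ones((3,3)))
    n,l,st,_=cv2.connectedComponentsWithStats(m); k=1+st[1:,4].argmax(); m=l==k
    rc=cv2.minAreaRect(o[m].astype(np.float32)); print('block own',np.round(rc[0],1),np.round(rc[1],1),round(rc[2],1),m.sum()); return s
E
python3 -c "
from h import *
plan(-73,-135,15); s=block(); save(s,'t2.png')"
```

```text
shift [-3.7 27.5 -1.9] turn [-0.2 -0.   0.1] at [-100.6 -131.3] 13.2 t 4.625
block own [   8.  -168.8] [ 55.2 120.3] 9.8 654
```

View pics/t2.png

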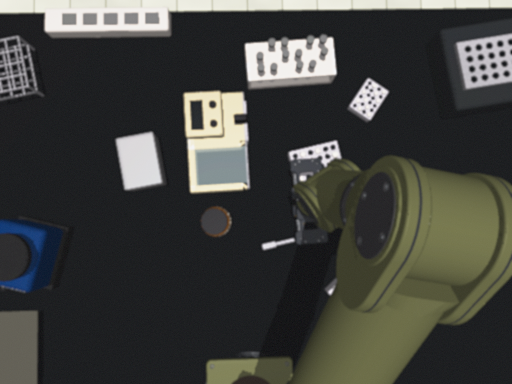

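The door is fully open (tab at (240,118)) and the gripper stands left of the block's front end (300,165). Next I'll nudge the block.

move_arm:
  motion:
    - [-2, 12, 0, 0, 0, 0, 1]
    - [-2, 24, 0, 0, 0, 0, 1]
    - [-2, 29, 0, 0, 0, 0, 1]
    - [-2, 33, 0, 0, 0, 0, 1]
    - [-2, 36, 0, 0, 0, 0, 1]

```text
clock: 5.3
tool_pos: [0.5126, -0.1399, 0.0153]
eef_rot: [0.691, 0.722, -0.0, -0.0]
contact_force: [-3.6, 1.9, 1.6]
opening: 0.004
finger_force: 1.9
```

```bash
python3 -c "
from h import *
plan(-60,-134,15); s=block()"
```

```text
shift [0.  4.3 0.3] turn [-0.1  0.   0. ] at [ -64.3 -134. ] 15.3 t 5.3
block own [  37.2 -191. ] [7.9 5.4] 88.2 12
```

move_arm:
  motion:
    - [0, 2, 0, 0, 0, 0, 1]
    - [0, 4, 0, 0, 0, 0, 1]
    - [0, 4, 0, 0, 0, 0, 1]
    - [0, -25, 0, 0, 0, 0, 1]
    - [0, -60, -50, 0, 0, 0, 1]

```text
clock: 5.98
tool_pos: [0.4536, -0.1422, 0.0628]
eef_rot: [0.691, 0.723, -0.0, -0.001]
contact_force: [0.1, -1.0, 1.3]
opening: 0.004
finger_force: 0.0
```

move_arm:
  motion:
    - [0, -50, -50, 0, 0, 0, 1]
    - [0, -80, -60, 0, 0, 0, 1]

```text
clock: 6.22
tool_pos: [0.3745, -0.1467, 0.1266]
eef_rot: [0.692, 0.722, 0.002, 0.002]
contact_force: [0.1, 0.7, 0.3]
opening: 0.01
finger_force: 0.0
```

```bash
python3 -c "
from h import *
plan(0,-255,125); s=block();save(s,'t3.png')"
```

```text
shift [-120.   202.7    3. ] turn [ 0.3  0.1 -0. ] at [-202.6 -134.8] 126.6 t 6.225
block own [   1.1 -173.5] [ 84.3 120.5] 2.9 1690
```

```bash
python3 -c "
from h import *
plan(-3,-252,120,0,15)"
```

```text
shift [-116.4  206.2    7.1] turn [-0.1 15.1 -0.1] at [-209.  -135.1] 127.3 t 6.275
```

move_arm:
  motion:
    - [-28, 50, 2, 0, 5, 0, 0.7]
    - [-56, 100, 4, 0, 10, 0, 0.6]
    - [-84, 150, 6, 0, 15, 0, 0.6]
    - [-116, 202, 7, 0, 15, 0, 0.6]
    - [-116, 202, 7, 0, 15, 0, 0.6]

```text
clock: 6.9
tool_pos: [0.5856, -0.257, 0.1172]
eef_rot: [0.688, 0.714, 0.093, -0.091]
contact_force: [-0.7, 1.2, -0.2]
opening: 0.393
finger_force: 0.0
```

```bash
python3 -c "
from h import *
plan(-3,-252,23,0,15)
s=snap('side'); save(s,'s4.png')"
```

```text
shift [-22.1  -7.3  91.5] turn [ 0.5  0.1 -0.3] at [   3.6 -254.2] 117.2 t 6.9
```

View pics/s4.png

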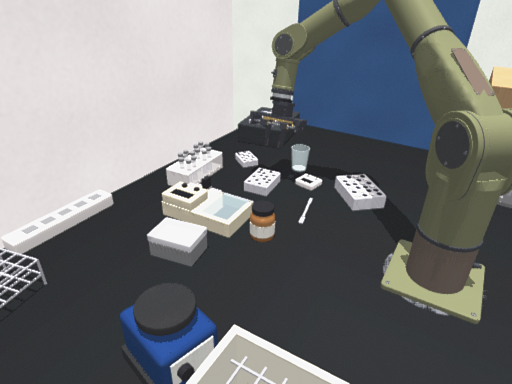

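The picture shows the gripper (272,125) hovering behind the block (262,180) with the beaker (300,157) clear. Next it goes down and pushes.

move_arm:
  motion:
    - [-8, -5, 35, 0, 0, 0, 0.6]
    - [-16, -6, 70, 0, 0, 0, 0.6]
    - [-22, -6, 91, 0, 0, 0, 0.6]
    - [-22, -6, 91, 0, 0, 0, 0.6]

```text
clock: 7.45
tool_pos: [0.573, -0.2505, 0.0229]
eef_rot: [0.685, 0.716, 0.09, -0.096]
contact_force: [0.1, -0.8, -0.5]
opening: 0.401
finger_force: 0.0
```

```bash
python3 -c "
from h import *
print(r.get_state()['contact_force'])
plan(-3,-235,23,0,15)
plan(-3,-75,23,0,15)"
```

```text
[ 0.14043171 -0.82837197 -0.53831623]
shift [11.8  5.8  3.1] turn [-0.2 -0.1  0. ] at [  -8.8 -247.2] 22.9 t 7.45
shift [166.3   6.   44.6] turn [-0.2 -0.1  0. ] at [  -8.8 -247.2] 22.9 t 7.45
```

move_arm:
  motion:
    - [0, 6, 0, 0, 0, 0, 0.6]
    - [8, 6, 2, 0, 0, 0, 0.6]
    - [18, 6, 5, 0, 0, 0, 0.6]
    - [31, 6, 8.5, 0, 0, 0, 0.6]
    - [46, 6, 12.5, 0, 0, 0, 0.6]

```text
clock: 8.07
tool_pos: [0.5793, -0.2044, 0.0251]
eef_rot: [0.686, 0.716, 0.09, -0.092]
contact_force: [0.1, -4.3, 2.7]
opening: 0.403
finger_force: 2.3
```

move_arm:
  motion:
    - [15, 0, 4, 0, 0, 0, 0.6]
    - [28, 0, 7.5, 0, 0, 0, 0.6]
    - [40, 0, 10.7, 0, 0, 0, 0.6]
    - [46, 0, 12.3, 0, 0, 0, 0.6]
    - [46, 0, 12.3, 0, 0, 0, 0.6]

```text
clock: 8.7
tool_pos: [0.5757, -0.154, 0.0239]
eef_rot: [0.685, 0.717, 0.09, -0.095]
contact_force: [-0.5, -0.5, 0.8]
opening: 0.401
finger_force: 0.1
```

```bash
python3 -c "
from h import *
plan(-3,-145,23,0,15)
block(); np.savez('side5.npz',**(q:=snap('side'))); cv2.imwrite('pics/s5.png',cv2.resize(q['frame'][90:240,140:340,::-1],None,fx=3.5,fy=3.5))"
```

```text
shift [ 5.4 -1.1  2.3] turn [-0.1 -0.1  0.1] at [  -1.8 -150.9] 23.9 t 8.7
block own [  2.1 -83.7] [125.1  84.7] 90.0 1723
```

View pics/s5.png

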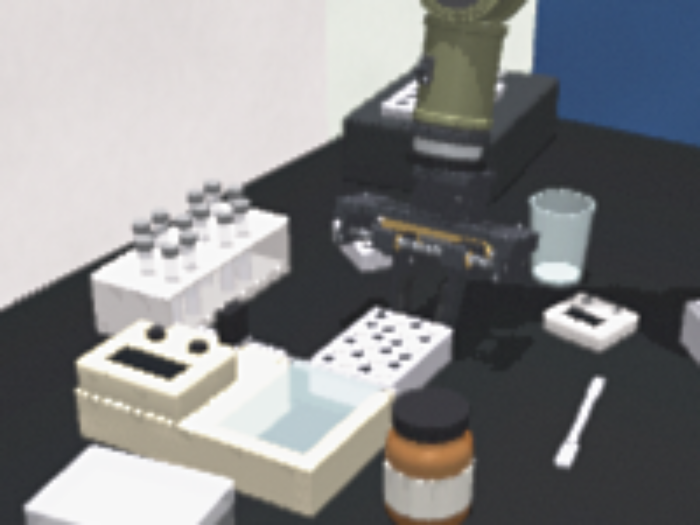

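The block (380,350) is square to the mouth and just in front of it, and the jar, timer and spatula haven't been disturbed. I'll keep pushing with a slight sideways correction.

move_arm:
  motion:
    - [8, -1, 2.1, 0, 0, 0, 0.6]
    - [18, -2, 4.8, 0, 0, 0, 0.6]
    - [28, -3, 7.5, 0, 0, 0, 0.6]
    - [38, -3, 10.2, 0, 0, 0, 0.6]
    - [48, -3, 12.9, 0, 0, 0, 0.6]

```text
clock: 9.43
tool_pos: [0.5706, -0.1051, 0.0238]
eef_rot: [0.685, 0.716, 0.09, -0.095]
contact_force: [0.3, -2.4, -1.3]
opening: 0.399
finger_force: 1.2
```

```bash
python3 -c "
from h import *
print(r.get_state()['contact_force'])
plan(-3,-60,23,0,15)
block()"
```

```text
[ 0.28521511 -2.41115102 -1.26902816]
shift [40.2  1.9 11.6] turn [-0. -0.  0.] at [  -4.9 -101.8] 23.8 t 9.425
block own [ -0.9 -53.7] [83.3 84.1] 89.3 1146
```

move_arm:
  motion:
    - [10, 0, 2.7, 0, 0, 0, 0.6]
    - [20, 0, 5.4, 0, 0, 0, 0.6]
    - [30, 0, 8, 0, 0, 0, 0.6]
    - [40, 0, 10.7, 0, 0, 0, 0.6]
    - [48, 0, 12.9, 0, 0, 0, 0.6]

```text
clock: 10.1
tool_pos: [0.5688, -0.0557, 0.024]
eef_rot: [0.685, 0.716, 0.09, -0.094]
contact_force: [1.1, -4.6, 2.6]
opening: 0.402
finger_force: 2.3
```

```bash
python3 -c "
from h import *
print(r.get_state()['contact_force'])
plan(-3,-10,23,0,15)
s=block(); save(s,'t6.png')"
```

```text
[ 1.09627637 -4.57886963  2.61735982]
shift [40.6  1.5 11.9] turn [0. 0. 0.] at [ -4.5 -52.3] 24.0 t 10.1
block own [ -0.9 -27.4] [31.5 83.1] 86.3 434
```

move_arm:
  motion:
    - [9, 0, 2.4, 0, 0, 0, 0.6]
    - [18, 0, 4.8, 0, 0, 0, 0.6]
    - [26, 0, 7, 0, 0, 0, 0.6]
    - [33, 0, 8.8, 0, 0, 0, 0.6]
    - [38, 0, 10.2, 0, 0, 0, 0.6]

```text
clock: 10.78
tool_pos: [0.5669, -0.0166, 0.0239]
eef_rot: [0.685, 0.716, 0.09, -0.094]
contact_force: [0.2, -5.1, 3.1]
opening: 0.4
finger_force: 2.3
```

move_arm:
  motion:
    - [2, 0, 0.5, 0, 0, 0, 0.6]
    - [4, 0, 1, 0, 0, 0, 0.6]
    - [4, 0, 1, 0, 0, 0, 0.6]

```text
clock: 11.15
tool_pos: [0.5668, -0.0129, 0.0239]
eef_rot: [0.686, 0.716, 0.09, -0.094]
contact_force: [-0.4, -2.5, 0.9]
opening: 0.398
finger_force: 1.6
```

```bash
python3 -c "
from h import *
print(r.get_state()['contact_force'])
plan(-3,-7,23,0,15)"
```

```text
[-0.38747687 -2.5114537   0.89841938]
shift [2.2 1.6 1.5] turn [-0. -0.  0.] at [-4.6 -9.5] 23.9 t 11.15
```

Still sliding freely; I'll push on until the force rises.

move_arm:
  motion:
    - [1.5, 0, 0.4, 0, 0, 0, 0.6]
    - [3, 0, 0.8, 0, 0, 0, 0.6]
    - [3, 0, 0.8, 0, 0, 0, 0.6]

```text
clock: 11.52
tool_pos: [0.5668, -0.0107, 0.0239]
eef_rot: [0.686, 0.716, 0.09, -0.094]
contact_force: [0.5, -5.4, 1.7]
opening: 0.399
finger_force: 2.8
```

move_arm:
  motion:
    - [2, 0, 0.5, 0, 0, 0, 0.6]
    - [3, 0, 0.8, 0, 0, 0, 0.6]
    - [3, 0, 0.8, 0, 0, 0, 0.6]

```text
clock: 11.9
tool_pos: [0.5667, -0.0104, 0.0238]
eef_rot: [0.687, 0.716, 0.088, -0.093]
contact_force: [-1.0, -11.2, 7.0]
opening: 0.4
finger_force: 5.5
```

```bash
python3 -c "
from h import *
print(r.get_state()['contact_force'])
plan(-3,-7,23,0,15)
q=snap('side'); np.savez('side7.npz',**q);W=world(q)
cv2.imwrite('pics/s7.png',cv2.resize(q['frame'][165:245,155:275,::-1],None,fx=6,fy=6,interpolation=cv2.INTER_CUBIC))"
```

```text
[ -1.02126118 -11.18685417   7.03530904]
shift [-0.2  1.6  0.8] turn [ 0.   0.3 -0.1] at [-4.6 -7. ] 23.8 t 11.9
```

View pics/s7.png

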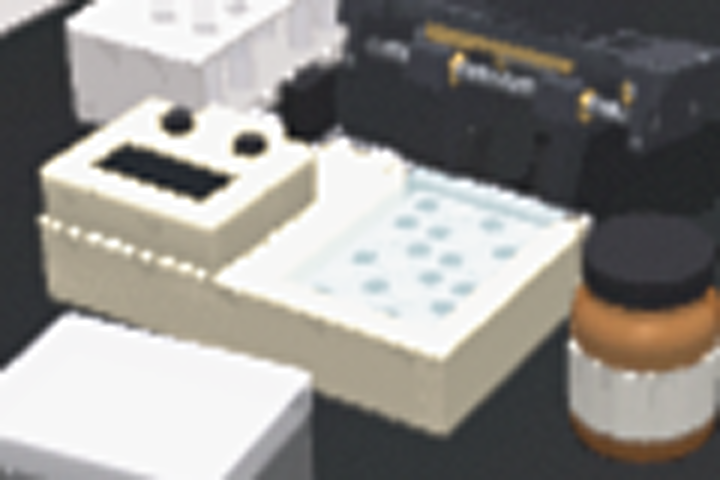

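move_arm:
  motion:
    - [-20, 0, -5, 0, 0, 0, 0.6]
    - [-60, 0, -16, 0, 0, 0, 0.6]
    - [-110, 0, -60, 0, -5, 0, 0.6]
    - [-145, 0, -110, 0, -10, 0, 0.6]
    - [-170, 0, -130, 0, -15, 0, 0.6]

```text
clock: 12.58
tool_pos: [0.5765, -0.2055, 0.1076]
eef_rot: [0.692, 0.722, 0.001, 0.002]
contact_force: [0.4, 0.0, -0.9]
opening: 0.4
finger_force: 0.0
```

```bash
python3 -c "
from h import *
plan(105,8,130)
s=snap('top'); np.savez('top8.npz',**s);W=world(s);o=own(W)
# depth profile along own y at a few own x near the mouth
for X in(-30,-15,0,15,30):
    m=(abs(o[...,0]-X)<1.5)&(abs(o[...,1]+0)<26)
    i=np.argsort(o[m][:,1]); print(X,[(int(a),int(b),int(c)) for a,b,c in zip(o[m][i,1],W[m][i,2]*1000,s['frame'].sum(2)[m][i]/3)])
q=snap('side'); cv2.imwrite('pics/t8.png',np.hstack([cv2.resize(s['frame'][130:200,180:262,::-1],(480,410),interpolation=cv2.INTER_CUBIC)[:,:400],cv2.resize(q['frame'][165:230,195:260,::-1],(400,410),interpolation=cv2.INTER_CUBIC)]))"
```

```text
shift [210.5 108.1 -22.4] turn [ 0.2  0.1 -0.1] at [  -3.3 -202.4] 107.6 t 12.575
-30 [(-24, 1, 33), (-22, -1, 32), (-19, 0, 30), (-17, 0, 30), (-17, 2, 31), (-14, -2, 30), (-12, 0, 30), (-9, -2, 27), (-7, 0, 42), (-4, 2, 99), (-2, 39, 150), (0, 46, 177), (2, 45, 184), (4, 44, 195), (7, 42, 201), (9, 43, 205), (11, 39, 211), (12, 42, 212), (14, 38, 213), (16, 47, 213), (16, 43, 213), (19, 42, 209), (21, 45, 208), (21, 41, 204), (23, 41, 200)]
-15 [(-25, 0, 33), (-23, 0, 33), (-23, 0, 31), (-21, 0, 31), (-20, 0, 31), (-18, 1, 31), (-15, 0, 33), (-13, 3, 31), (-13, 0, 30), (-10, 0, 30), (-8, -1, 30), (-5, 1, 73), (-3, 0, 131), (0, 42, 180), (1, 43, 185), (3, 44, 192), (6, 43, 197), (8, 42, 184), (10, 43, 162), (13, 43, 150), (15, 44, 147), (18, 40, 155), (20, 42, 175), (20, 42, 187), (22, 41, 194), (22, 43, 198), (25, 44, 202)]
0 [(-24, 2, 31), (-24, 0, 30), (-22, 0, 31), (-21, 0, 31), (-19, 0, 30), (-19, -1, 29), (-16, 0, 30), (-14, -1, 32), (-11, -4, 32), (-9, 0, 27), (-6, 2, 47), (-4, -1, 120), (-2, 44, 168), (-1, 43, 177), (0, 44, 189), (2, 47, 190), (5, 44, 198), (7, 44, 200), (9,
[... 229 characters left out ...]
), (-10, 2, 27), (-7, -1, 38), (-5, -1, 93), (-3, 46, 132), (0, 44, 172), (0, 44, 174), (1, 46, 182), (1, 43, 183), (4, 44, 191), (4, 42, 193), (6, 43, 200), (6, 44, 201), (9, 41, 203), (11, 44, 204), (13, 44, 201), (16, 41, 200), (18, 44, 200), (20, 41, 202), (23, 43, 203), (25, 42, 202)]
30 [(-24, 0, 32), (-23, -1, 30), (-21, 1, 30), (-18, 1, 30), (-16, -1, 31), (-13, 0, 30), (-11, -5, 27), (-8, 0, 32), (-6, -2, 67), (-3, 0, 133), (-1, 44, 175), (-1, 39, 177), (0, 44, 186), (3, 46, 190), (3, 41, 189), (5, 40, 199), (7, 45, 196), (8, 42, 187), (10, 42, 182), (10, 42, 167), (12, 45, 171), (12, 42, 151), (15, 46, 167), (15, 40, 150), (17, 43, 159), (20, 44, 175), (22, 41, 193), (24, 44, 197)]
```

View pics/t8.png

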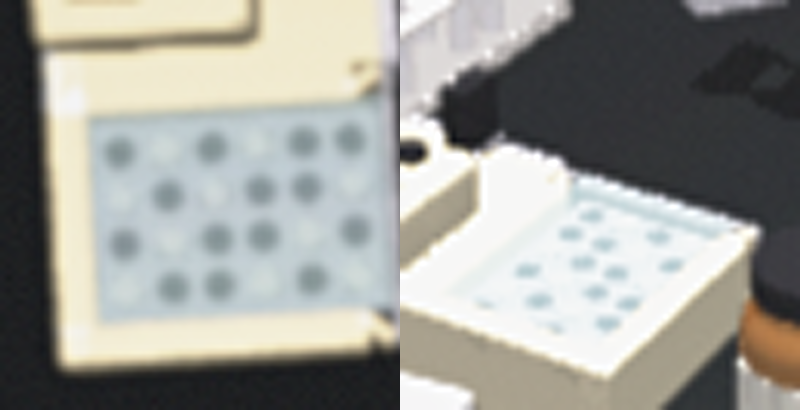

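The wells show through the roof, filling the bay right up to the end wall, and the mouth is clear. I'll check the depth by casting the well centroids onto the block's top.

Run:
```python
from h import *
def dots(fn,lo,hi):
    s=dict(np.load(fn)); g=s['frame'].astype(np.float32).mean(2)
    K=s['intrinsics'];C=np.linalg.inv(s['world_to_cam'])
    g=cv2.resize(g,None,fx=4,fy=4,interpolation=cv2.INTER_CUBIC)
    bg=cv2.medianBlur(np.clip(g,0,255).astype(np.uint8),61).astype(float)
    n,l,st,c=cv2.connectedComponentsWithStats(((bg-g)>22).astype(np.uint8))
    out=[]
    for k in range(1,n):
        if not 60<st[k,4]<450: continue
        u,v=(c[k]+.5)/4-.5
        d=C[:3,:3]@np.linalg.solve(K,[u,v,1]); p=C[:3,3]+d*(.034-C[2,3])/d[2]
        o=own(p)
        if lo[0]<o[0]<hi[0] and lo[1]<o[1]<hi[1]: out.append(o)
    out=np.array(out); return out[out[:,1].argsort()]
a=dots('top0.npz',(-65,-245),(60,-100)); th=np.radians(-9.7);c=np.array([-6.5,-171])
L=(a-c)@np.array([[np.cos(th),np.sin(th)],[-np.sin(th),np.cos(th)]])
print('local wells',len(L));print(L.round(1).tolist())
b=dots('top8.npz',(-45,3),(45,122));print('now',len(b));print(b.round(1).tolist())
```

```text
local wells 5
[[27.1, -45.9], [27.7, -27.9], [-28.6, 9.7], [-28.5, 29.1], [27.3, 47.2]]
now 15
[[27.2, 15.0], [-10.6, 15.3], [8.3, 33.8], [27.7, 34.0], [-29.8, 34.0], [-10.6, 53.0], [8.7, 53.1], [27.5, 71.9], [-10.3, 72.0], [-29.8, 72.0], [8.7, 90.9], [-29.6, 91.1], [27.8, 110.1], [-10.3, 110.2], [41.9, 116.2]]
```

The well rows give the block's centre at own y = 62.6 mm (62 expected), with no turn, so it is home. Next is closing the door.

move_arm:
  motion:
    - [45, 25, -22, 0, 0, 0, 0.6]
    - [90, 50, -22, 0, 0, 0, 0.6]
    - [135, 75, -22, 0, 0, 0, 0.6]
    - [180, 100, -22, 0, 0, 0, 0.6]
    - [208, 108, -22, 0, 0, 0, 0.6]

```text
clock: 13.3
tool_pos: [0.6736, 0.0151, 0.1259]
eef_rot: [0.689, 0.724, 0.002, -0.003]
contact_force: [0.8, -0.3, 0.5]
opening: 0.399
finger_force: 0.0
```

move_arm:
  motion:
    - [0, 0, 0, 0, 0, 0, 0.6]
    - [0, 0, 0, 0, 0, 0, 0.6]

```text
clock: 13.55
tool_pos: [0.6729, 0.0073, 0.1263]
eef_rot: [0.691, 0.722, -0.001, -0.001]
contact_force: [0.2, -0.9, 0.1]
opening: 0.402
finger_force: 0.0
```

```bash
python3 -c "
from h import *
plan(105,7,57)
W=world(s:=snap('side'));o=own(W);m=(abs(o[...,0]-105)<15)&(abs(o[...,1]-8)<22)&(W[...,2]>.05)&(W[...,2]<.09);print(m.sum(),o[m].min(0),o[m].max(0))"
```

```text
shift [ 0.9  3.  69.3] turn [-0.2  0.   0. ] at [102.2   6.1] 126.3 t 13.55
109 [93.88300487 -4.51522685] [111.9204183   26.51671016]
```

move_arm:
  motion:
    - [1, 2, 0, 0, 0, 0, 0.6]
    - [1, 2, 35, 0, 0, 0, 0.6]
    - [1, 2, 69, 0, 0, 0, 0.6]
    - [1, 2, 69, 0, 0, 0, 0.6]

```text
clock: 14.1
tool_pos: [0.6738, 0.0076, 0.0561]
eef_rot: [0.692, 0.722, -0.002, -0.002]
contact_force: [-0.7, 0.5, -0.0]
opening: 0.397
finger_force: 0.0
```

move_arm:
  motion:
    - [0, -12, 0, 0, 0, 0, 0.6]
    - [0, -37, 0, 0, 0, 0, 0.6]
    - [0, -65, 0, 0, 0, 0, 0.6]
    - [0, -90, 0, 0, 0, 0, 0.6]
    - [0, -105, 0, 0, 0, 0, 0.6]

```text
clock: 14.72
tool_pos: [0.5724, 0.0045, 0.0607]
eef_rot: [0.692, 0.722, 0.002, 0.001]
contact_force: [3.2, -0.2, -1.7]
opening: 0.401
finger_force: 1.0
```

move_arm:
  motion:
    - [0, -4, 0, 0, 0, 0, 0.6]
    - [0, -7, 0, 0, 0, 0, 0.6]
    - [0, -7, 0, 0, 0, 0, 0.6]

```text
clock: 15.1
tool_pos: [0.5651, 0.0043, 0.059]
eef_rot: [0.692, 0.722, 0.001, 0.001]
contact_force: [1.3, -0.2, 0.6]
opening: 0.399
finger_force: 0.8
```

```bash
python3 -c "
from h import *
plan(-10,7,57);print(r.get_state()['contact_force'])"
```

```text
shift [-0.7 -4.5  2. ] turn [ 0.1 -0.  -0. ] at [-5.5  7.7] 59.0 t 15.1
[ 1.32589941 -0.18444561  0.64913058]
```

move_arm:
  motion:
    - [0, -3, 0, 0, 0, 0, 0.6]
    - [0, -5, 0, 0, 0, 0, 0.6]
    - [0, -5, 0, 0, 0, 0, 0.6]

```text
clock: 15.48
tool_pos: [0.5602, 0.0041, 0.0585]
eef_rot: [0.692, 0.722, 0.001, 0.001]
contact_force: [4.2, -0.7, -1.3]
opening: 0.401
finger_force: 2.4
```

move_arm:
  motion:
    - [0, -1.5, 0, 0, 0, 0, 0.6]
    - [0, -3, 0, 0, 0, 0, 0.6]
    - [0, -3, 0, 0, 0, 0, 0.6]

```text
clock: 15.85
tool_pos: [0.5601, 0.0042, 0.0586]
eef_rot: [0.692, 0.722, 0.003, 0.002]
contact_force: [10.7, -0.5, -8.0]
opening: 0.399
finger_force: 5.5
```

```bash
python3 -c "
from h import *
plan(-10,7,57);print(r.get_state()['contact_force'])"
```

```text
shift [-0.8  0.5  1.6] turn [ 0.4 -0.1 -0. ] at [-10.5   7.8] 58.6 t 15.85
[10.72929819 -0.54194471 -7.95498469]
```

The door has stalled against its shut stop, with the force rising to 11 N. I'll back off, lift and check.

move_arm:
  motion:
    - [0, 7, 0, 0, 0, 0, 0.6]
    - [0, 10, 0, 0, 0, 0, 0.6]
    - [0, 10, -55, 0, 0, 0, 0.6]
    - [-10, 10, -100, 0, 0, 0, 0.6]
    - [-60, 10, -125, 0, 0, 0, 0.6]

```text
clock: 16.48
tool_pos: [0.569, -0.0517, 0.1861]
eef_rot: [0.689, 0.725, 0.002, -0.0]
contact_force: [0.9, -0.8, 0.9]
opening: 0.402
finger_force: 0.0
```

move_arm:
  motion:
    - [-50, 0, -20, 0, 0, 0, 0.6]
    - [-100, 0, -30, 0, 0, 0, 0.6]
    - [-150, 0, -30, 0, 0, 0, 0.6]
    - [-150, 0, -30, 0, 0, 0, 0.6]

```text
clock: 16.98
tool_pos: [0.573, -0.2114, 0.2125]
eef_rot: [0.695, 0.719, -0.002, -0.0]
contact_force: [-0.9, 0.4, -0.8]
opening: 0.405
finger_force: 0.0
```

```bash
python3 -c "
from h import *
s=snap('top');W=world(s);o=own(W)
m=(W[...,2]>.075)&(W[...,2]<.1)&(abs(o[...,0])<40)&(o[...,1]>-15)&(o[...,1]<35)
rc=cv2.minAreaRect(o[m].astype(np.float32));print('tab',rc,m.sum())
q=snap('side')['frame']
cv2.imwrite('pics/f.png',cv2.resize(np.hstack([s['frame'][80:250,170:400],q[110:280,150:350]])[...,::-1],None,fx=1.8,fy=1.8))
print(r.get_state()['tool_pos'])"
```

```text
tab ((-0.1725020408630371, 8.01080322265625), (29.84616470336914, 16.240236282348633), 89.26838684082031) 97
[ 0.57420301 -0.20498606  0.21301246]
```

View pics/f.png

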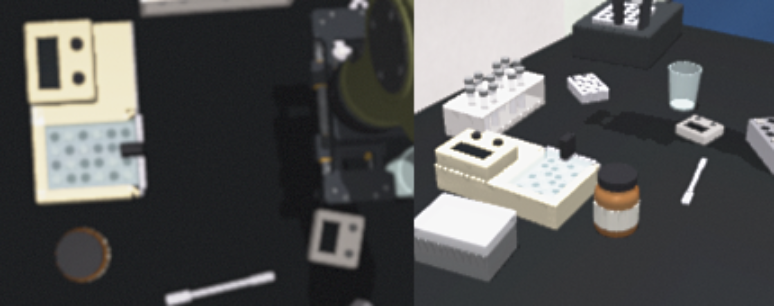

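The tab is at own x = -0.2 mm, so the door is shut with the block inside. The bystanders are where they were, and the arm is clear.

```bash
python3 -c "
from h import *
print(finish_job())"
```

```text
the job is handed in; nothing more can be done
None
```

The job is done and handed in at about 17 s: I opened the door, pushed the block fully home (centre at own y = 62.6 mm, 62 expected), and slid the door shut (tab within 0.2 mm of its shut position); the bystanders looked undisturbed and the arm is clear.

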